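# Clamp the ink pot, then hold the mixing-ball dish over it

## Robot

A 7-joint arm with a two-finger parallel gripper is mounted at the origin on the work surface. World frame = base frame: x ahead of the robot, y to its left, z up, the work surface at z = 0. Lengths are in mm, angles in rad, forces in N, time in s.
With the tool pointing down it reaches from about 425 to 875 mm from the base axis. Payload 8.4 kg.
Tool frame: the origin (TCP) lies between the finger pads; the fingertips stand 8 mm ahead of it and the grasp point (between the pads) lies 11 mm behind it (tcp_to_tips is the distance from the TCP to the fingertips, in mm); z points along the fingers, y is the direction in which the jaws open and shut (so a half turn about z gives the same grasp; the last joint's range is limited). The gripper opens to 87 mm and grips with 3 to 60 N. Pads are 19 mm wide; open, the fingers measure 117 mm over their backs; the gripper's body (75 mm by 190 mm) begins 51 mm behind the grasp point.
Start: joints at [-0.099, 0.333, 0.04, 1.465, -0.013, 1.343, -0.059], TCP at [649.971, -0.012, 191.046] pointing down, gripper open.
Joint ranges: [-2.58, 2.58], [-0.38, 2.09], [-1.3, 1.39], [0.25, 2.4], [-1.5, 4.64], [0.08, 2.09], [-2.65, 2.65]. Speed limits (rad/s): [2.22, 2.22, 2.79, 2.79, 3.14, 3.14, 3.14].

## Interface

Orientations are given as a unit quaternion [x, y, z, w].
In Python, from plant import observe, camera, sign_off, tcp_to_tips gives the robot as it stands. The module is installed in compiled form; this text tells all that it offers.
- The arm moves only by the tool arm_command, never from a script. Its argument "motion" is a list of rows, each a list of 2 entries, a list of its own where there are three numbers: the shift along the world's x, y, z in cm, then the turn about the world's z in degrees. In form: [[[tx, ty, tz], turn], ...]. A call has 1 to 12 rows; each row is the pose to reach, as a shift and turn from the pose commanded when the call began; what a row does not reach only later rows make up. A row lasts 1/10 s, in which the tool goes at most 50 mm and 8.59 degrees, less where a joint would pass 70% of its speed; a pose out of reach is approached as far as the arm can. A call with a gripper value outside its range is refused whole. "jaw" is the closure, from 0 (fully open) to 1 (shut), set as the call begins (left out, the last holds). The fingers move at their own pace and stop on an object; "newtons" is the grip in N (left out, the last holds). Time passes only in rows, so rows that repeat a pose let the fingers close. It gives the time, the measured TCP pose, the force and the opening at its end, in the units of the state.
- observe(): the state, without advancing time (a new reading comes with each control period).
- camera(name): name is "scene" or "side" or "wrist"; returns a dict with "frame" (400x640x3 uint8, blue, green, red), "depth" (400x640 float32, mm along the optical axis (not along the pixel's ray), 0 where there is no reading), "fx", "fy", "cx", "cy" (pixels), "rvec" (rotation vector, rad) and "tvec" (3), from world to camera coordinates, as OpenCV has them. Camera axes: x right, y down, z forward; pixel columns grow to the right and rows downward; lengths in mm; the calibration is good to about 2 mm. The wrist camera is an equidistant fisheye: a pixel r from the principal point sees the ray r / f radians off the axis. A picture is of the moment at which its call begins.
- sign_off(): hands the job in, once; it reports no verdict.
The state is a dict: "clock": time; "q": joint angles; "qvel": joint speeds; "effort": joint torques, N m; "tcp_pos": TCP position; "orientation": TCP orientation; "contact_force": force on the tool from outside, world axes, zero at the start; "ft_torque": the same for the moment, N m; "grip_width": finger opening in mm.
Only numpy, scipy, OpenCV 4.12 (cv2) and the standard library are available. Lean on these libraries where they do the work, as an engineer would, in place of code of your own. Each camera call takes 0.05 s, during which the arm holds its last target. There are 200 camera calls.

## Task

Get the print studio's ink pot ready for its mixing ball: crank the vise handle clockwise until the sliding jaw grips the pot firmly. Then lift the white dish by its overhead handle, turn it a quarter turn counter-clockwise (seen from above) from how it stands on its mat, and hold it level just above the pot, clear of everything, with its blue pouring lip over the middle of the pot's mouth. Keep the dish level and the loose steel ball in the middle of it all the way, leave the book, spatula and jar alone, and finish while still holding the dish there.

Things in the scene. Friction and masses are not known exactly. Their poses are not given: they have to be found in the camera images.
- vise: blue bench vise bolted to the table, base 200 x 92 x 12 mm. Origin: on the table, directly under where the centre of the clamped pot comes to sit. Its x axis points along the screw, from the crank towards the fixed V-shaped jaw on the far side; z up. Jaws and end blocks reach 72 mm above the table at most
- jaw: the vise's sliding steel jaw, 84 mm wide, from 14 to 60 mm above the table; only the crank moves it, 12 mm per radian, along the vise's +x towards the pot. Its origin is not at the jaw face
- crank (a joint): crank angle in rad; 0 when the crank arm lies level towards the vise's +y, growing clockwise as seen from the crank's side (looking along the vise's +x): pi/2 is straight up. Range 0 to 3.0. The jaw has the pot pressed home in the V-jaw at about 2.4; it stays where it is left (friction about 5 N at the knob, then rising stiffly against the pot) and needs about 10 to 15 N at the knob to grip the pot firmly
- crank_knob (a point): middle of the crank's black round knob, 16 mm diameter, 42 mm long, lying parallel to the vise's x; it circles the crank axis at 50 mm radius and does not spin on its arm. The flat crank arm is at its end nearest the vise, 18 mm from this point
- crank_axis (a point): fixed point on the crank's axis of rotation, 45 mm above the table, in the plane in which the middle of the knob circles
- pot: open black ink pot, loose, 80 mm outside diameter, 85 mm high, 0.5 kg; stands on the vise's base (12 mm above the table) between the jaws. Origin: centre of its underside
- pot_mouth (a point): centre of the pot's mouth, level with its rim
- mat: square cork mat fixed to the table, 160 x 160 x 6 mm, on which the dish stands at first, squared up with the mat to within 4 degrees with its lip along the mat's +x (about away from the robot). Origin: centre of its underside
- dish: loose round white dish, 140 mm across, 22 mm high, wall 4 mm, about 0.25 kg; flat round bottom 48 mm across, sloping up to the rim. x axis points to its blue lip, z up. Origin: centre of its underside
- dish_mid (a point): middle of the dish, on its axis 14 mm above its underside, where the ball's centre belongs
- dish_grip (a point): middle of the wooden grip on the dish's overhead bail handle, on the dish's axis 100 mm above its underside; the grip runs 60 mm along the dish's y, is 14 mm thick (along the dish's x) and 18 mm high; the wire bail goes on to both sides and down to the rim at y = +-67 mm
- dish_lip (a point): outer end of the dish's blue pouring lip, a 30 mm wide tongue: 84 mm from the dish's axis along its x, 20 mm above its underside
- ball_center (a point): centre of the loose steel mixing ball, 20 mm diameter, 33 g, resting in the middle of the dish
- book: bystander: dark closed book, 110 x 160 x 22 mm, lying flat. Origin: centre of its underside
- spatula: bystander: ink spatula with a black handle, 280 mm long, lying on the table
- jar: bystander: amber glass jar with an orange cap, 60 mm diameter, 75 mm high. Origin: centre of its underside
Mind the look-alikes: they are no part of the job. Of the things shaped like the dish, the white one is meant. Of the things that look like the mat, take the one that is farthest to the robot's right at the start.

How it is judged:
By the outcome, as a careful person would: the job done as asked, in the order asked, and still so for the second after the job is handed in, while the arm keeps its last pose, push and grip.
It also fails if it takes over 72 s, if anything falls off the work surface, if the arm or the gripper's body presses on something with over 40 N, if the wrist force passes 120 N, or if a joint passes its speed limit or range.

## Working session

There is one attempt and no reset: what is moved stays moved. The work goes in short steps, Python scripts to look and compute and a tool call to move; the robot and the scene stay as the last step left them, time stands still between calls to the robot, and variables do not carry over. Pictures are saved under pics/ and viewed, about 8 in all and at most 12, crops included, and the job is handed in when it is done.

Besides the shell and the picture viewer there is one more tool, called by a JSON object that holds its "api" and its "payload", one argument or row to a line. arm_command: Moves the arm, as the interface text tells. Its arguments: {"type":"object","properties":{"motion":{"type":"array","items":{"type":"array"}},"jaw":{"type":"number"},"newtons":{"type":"number"}},"required":["motion"]}

```bash
mkdir -p pics
cat > h.py <<'E'
import numpy as np, cv2
from plant import observe, camera, sign_off, tcp_to_tips
def world(c,u,v,d=None):
    d=c['depth'][v,u] if d is None else d
    u=np.asarray(u,float);v=np.asarray(v,float)
    P=np.stack([(u-c['cx'])/c['fx']*d,(v-c['cy'])/c['fy']*d,d+0*u],-1)
    R=cv2.Rodrigues(np.array(c['rvec'],float))[0]
    return (P-np.array(c['tvec']).ravel())@R
def cloud(c):
    v,u=np.mgrid[:400,:640]
    return world(c,u,v,c['depth'].astype(float))
def proj(c,p):
    return cv2.projectPoints(np.array(p,float).reshape(-1,3),np.array(c['rvec'],float),np.array(c['tvec'],float),np.array([[c['fx'],0,c['cx']],[0,c['fy'],c['cy']],[0,0,1.]]),None)[0].reshape(-1,2)
E
python3 - <<'E'
from h import *
import pickle
print(tcp_to_tips,observe())
for n in ['scene','side']:
    c=camera(n); pickle.dump(c,open(n+'0.pkl','wb')); cv2.imwrite(f'pics/{n}0.png',c['frame'])
    R=cv2.Rodrigues(np.array(c['rvec'],float))[0]; print(n,-R.T@np.array(c['tvec']).ravel(),R[2])
E
```

```text
8.0 {'clock': 0.0, 'q': array([-0.09921181,  0.33391303,  0.03988412,  1.46629834, -0.01340262,
        1.34329774, -0.05850368]), 'qvel': array([-4.41804729e-05, -6.92837945e-04, -1.13296038e-04,  4.30491290e-04,
       -7.73253672e-06,  1.02964268e-04, -6.64468818e-04]), 'effort': array([ 1.06989024e-03, -6.56351209e+01,  1.33598529e+00, -4.03798449e+01,
       -5.97442500e-02,  4.47441044e-02,  1.62792835e-04]), 'tcp_pos': array([ 6.49465314e+02, -3.20080435e-02,  1.90144846e+02]), 'orientation': array([ 7.07113539e-01,  7.07099541e-01, -6.22010214e-04, -5.42234568e-04]), 'contact_force': array([0.21414113, 0.48896509, 0.11568984]), 'ft_torque': array([-0.03237058, -0.01831476, -0.01955549]), 'grip_width': 86.86116436262834}
scene [1398.60155658 -392.96115341  963.30767738] [-0.66656513  0.28619454 -0.68831941]
side [ 172.00323846 -613.09432142  646.82439816] [ 0.41532984  0.67406447 -0.61085041]
```

View pics/scene0.png

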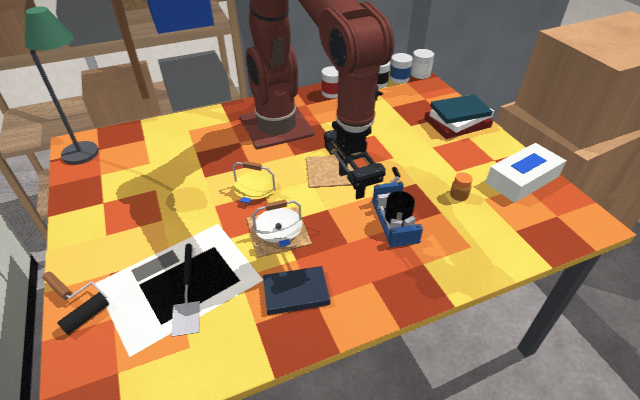

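View pics/side0.png

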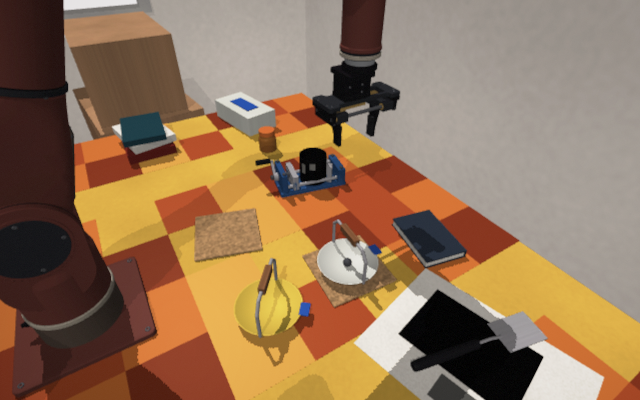

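Scene picture: white dish at (278,225) on a mat (280,235); second bare mat (328,170); look-alike yellow dish (252,185); vise at (398,215) with the pot (400,205) and knob at about (395,172); jar (461,186), book (296,290). The right-most mat is the one under the white dish. Side picture: white dish (347,262), yellow (268,303), vise (310,180), knob (263,162).

```bash
cat > m.py <<'E'
from h import *
import pickle
for n,roi,dr in [('scene',(365,160,430,250),(245,195,315,252)),('side',(250,140,350,200),(300,215,400,305))]:
    c=pickle.load(open(n+'0.pkl','rb')); X=cloud(c); f=c['frame'].astype(int); hsv=cv2.cvtColor(c['frame'],cv2.COLOR_BGR2HSV)
    ok=c['depth']>0
    def m(r): a=np.zeros(ok.shape,bool); a[r[1]:r[3],r[0]:r[2]]=1; return a&ok
    blue=(hsv[...,0]>95)&(hsv[...,0]<130)&(hsv[...,1]>110)&(f[...,0]>60)
    P=X[m(roi)&blue]; print(n,'vise blue',len(P),P.min(0),P.max(0))
    P=P[(P[:,2]<85)&(P[:,2]>-5)]
    r=cv2.minAreaRect(P[:,:2].astype(np.float32)); print('rect',r)
    dark=f.max(-1)<60
    P=X[m(roi)&dark]; T=P[(P[:,2]>90)&(P[:,2]<105)]; print('pot rim',len(T)); 
    if len(T): print(cv2.minEnclosingCircle(T[:,:2].astype(np.float32)),T[:,2].mean())
    K=P[(P[:,2]>30)&(P[:,2]<70)&(P[:,0]<r[0][0]-85)]; print('knob',len(K),K.mean(0) if len(K) else 0, K.min(0) if len(K) else 0,K.max(0) if len(K) else 0)
    P=X[m(dr)&blue]; print('lip',len(P),P.mean(0),P.min(0),P.max(0))
    D=X[m(dr)]; W=(hsv[...,1]<45)&(f.min(-1)>110)
    P=X[m(dr)&W]; print('white',len(P),P.min(0),P.max(0)); Q=P[(P[:,2]>22)&(P[:,2]<36)]; print('rim',len(Q),cv2.minEnclosingCircle(Q[:,:2].astype(np.float32)))
    H=D[(D[:,2]>85)&(D[:,2]<130)]; print('bail top',len(H),H.min(0),H.max(0)); 
    G=D[(D[:,2]>100)&(D[:,2]<120)]; r=cv2.minAreaRect(G[:,:2].astype(np.float32)); print('grip',len(G),G.mean(0),r)
    a=cv2.resize(c['frame'][roi[1]-5:roi[3]+5,roi[0]-10:roi[2]+10],None,fx=4,fy=4,interpolation=cv2.INTER_CUBIC); b=cv2.resize(c['frame'][dr[1]-5:dr[3]+5,dr[0]-10:dr[2]+10],None,fx=4,fy=4,interpolation=cv2.INTER_CUBIC)
    h=max(a.shape[0],b.shape[0]); im=np.zeros((h,a.shape[1]+b.shape[1],3),np.uint8); im[:a.shape[0],:a.shape[1]]=a; im[:b.shape[0],a.shape[1]:]=b
    s=min(1,800/im.shape[1],600/h); cv2.imwrite(f'pics/{n}crop.png',cv2.resize(im,None,fx=s,fy=s))
E
python3 m.py
```

```text
scene vise blue 959 [521.29978154 104.22861795   1.51230639] [728.48580253 227.73886536  77.4160282 ]
rect ((625.6752319335938, 166.53395080566406), (89.44133758544922, 197.23715209960938), 78.15644073486328)
pot rim 176
((580.8992919921875, 192.10870361328125), 100.42977905273438) 95.19226188268904
knob 0 0 0 0
lip 84 [ 535.91932559 -188.77090397   28.09569042] [ 373.29019973 -229.9424712    20.10667076] [ 610.15084411 -160.11244686   33.47874155]
white 1300 [ 382.7489343  -237.26254381    2.9500011 ] [591.5274694  -99.94115203 113.52972368]
rim 427 ((486.6802978515625, -178.20321655273438), 109.17719268798828)
bail top 241 [ 515.644785   -236.19458444   86.56072187] [537.92257924 -99.5723244  120.19230285]
grip 215 [ 528.60627289 -169.30130106  110.79420713] ((527.5752563476562, -168.54815673828125), (120.8919448852539, 18.720579147338867), 83.02008819580078)
side vise blue 773 [ 5.12432686e+02  1.05246820e+02 -1.94863810e-01] [719.71109362 318.836939    74.84380703]
rect ((628.7758178710938, 215.3607940673828), (187.80743408203125, 197.59915161132812), 77.64697265625)
pot rim 142
((591.2979736328125, 193.49169921875), 84.58453369140625) 94.54867130860416
knob 7 [519.6657765  188.29064439  46.15765589] [508.61919413 171.16691451  32.37294548] [532.67996708 217.12118907  68.88755634]
lip 84 [ 555.69479385 -179.85371763   26.94045365] [ 3.78366015e+02 -2.19577727e+02 -1.76129003e-01] [ 627.59661356 -149.09482644   30.58179038]
white 2085 [ 382.86671106 -305.08051227   -1.00217289] [710.30611854 -18.21376108 111.5078723 ]
rim 595 ((485.6318054199219, -174.1573486328125), 108.26365661621094)
bail top 327 [ 513.55110141 -235.33573083   86.11555511] [ 531.09366053 -100.72637244  117.88169921]
grip 284 [ 520.55035997 -172.9810316   110.82983884] ((522.4657592773438, -168.74530029296875), (117.08709716796875, 14.19980525970459), 84.95997619628906)
```

View pics/sidecrop.png

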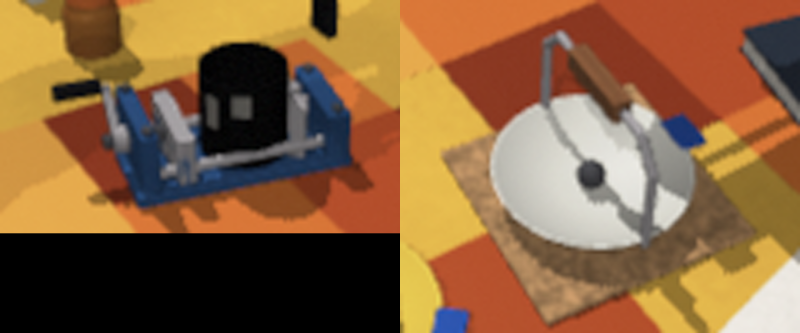

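Crop: white dish, ball at its middle (590,173), bail across and lip to the upper right; vise with the pot, crank arm roughly upright with the knob at (78,90) pointing towards the robot.

```bash
cat > m2.py <<'E'
from h import *
import pickle
from scipy.optimize import least_squares
yaw=np.radians(-12.); ex=np.array([np.cos(yaw),np.sin(yaw)]); ey=np.array([-ex[1],ex[0]])
C=np.array([625.7,166.5])
for n in ['scene','side']:
    c=pickle.load(open(n+'0.pkl','rb')); X=cloud(c); f=c['frame'].astype(int); hsv=cv2.cvtColor(c['frame'],cv2.COLOR_BGR2HSV)
    ok=c['depth']>0
    L=np.stack([(X[...,:2]-C)@ex,(X[...,:2]-C)@ey,X[...,2]],-1)
    dark=ok&(f.max(-1)<60)
    K=L[dark&(L[...,0]<-105)&(L[...,0]>-190)&(abs(L[...,1])<75)&(L[...,2]>25)&(L[...,2]<125)]
    print(n,'knob',len(K)); print(np.percentile(K,[2,10,50,90,98],axis=0).round(1))
    m=K[:,0]<np.percentile(K[:,0],90); print(np.polyfit(K[m,0],K[m,1],1))
    P=L[dark&(abs(L[...,0])<90)&(abs(L[...,1])<60)&(L[...,2]>30)&(L[...,2]<110)]
    print('pot',np.percentile(P,[1,50,99],axis=0).round(1))
    S=P[(P[:,2]>45)&(P[:,2]<98)]
    r=least_squares(lambda p:np.hypot(S[:,0]-p[0],S[:,1]-p[1])-40,[15,0],loss='soft_l1'); print('pot axis vise-local',r.x,np.sqrt(np.mean(r.fun**2)),'world',C+r.x[0]*ex+r.x[1]*ey)
    B=ok&(hsv[...,0]>95)&(hsv[...,0]<130)&(hsv[...,1]>110)&(abs(L[...,0])<125)&(abs(L[...,1])<70)
    P=L[B]; print('blue',np.percentile(P,[0.5,2,50,98,99.5],axis=0).round(1))
    for lo,hi in ((-110,-40),(60,110)):
        q=P[(P[:,2]>66)&(P[:,0]>lo)&(P[:,0]<hi)]
        if len(q): print('block top',len(q),q.min(0),q.max(0))
    # steel jaw top
    st=ok&(hsv[...,1]<60)&(f.max(-1)>90)&(abs(L[...,0])<95)&(abs(L[...,1])<55)&(L[...,2]>50)&(L[...,2]<66); q=L[st]; print('steel',np.percentile(q,[2,50,98],axis=0).round(1))
    # dish lip
    D=np.hypot(X[...,0]-525,X[...,1]+169)
    b=ok&(hsv[...,0]>95)&(hsv[...,0]<130)&(hsv[...,1]>110)&(D<110)&(D>55)&(X[...,2]>15)
    P=X[b]; print('lip',len(P),P.mean(0),P[np.argsort(D[b])[-5:]])
    w=ok&(D<85)&(X[...,2]>14)&(X[...,2]<29)&(hsv[...,1]<60)&(f.min(-1)>90); Q=X[w]
    Q=X[ok&(D<85)&(D>58)&(X[...,2]>24.5)&(X[...,2]<31)&(hsv[...,1]<60)]
    r=least_squares(lambda p:np.hypot(Q[:,0]-p[0],Q[:,1]-p[1])-p[2],[525,-169,68],loss='soft_l1'); print('rim',len(Q),r.x)
    br=ok&(hsv[...,0]<18)&(hsv[...,1]>60)&(D<60)&(X[...,2]>98)&(X[...,2]<125); g=X[br]; print('wood',len(g),g.mean(0),cv2.minAreaRect(g[:,:2].astype(np.float32)))
    bl=ok&(f.max(-1)<110)&(D<14)&(X[...,2]<45)&(X[...,2]>15); g=X[bl]; print('ball',len(g),g.mean(0))
    mt=ok&(abs(X[...,2]-6)<3)&(D<125)&(hsv[...,1]>50)&(hsv[...,1]<140)
    g=X[mt]; print('mat',len(g),cv2.minAreaRect(g[:,:2].astype(np.float32)))
E
python3 m2.py
```

```text
scene knob 35
[[-150.2   29.9   81.6]
 [-144.2   31.5   82.9]
 [-129.2   34.1   87.5]
 [-113.1   38.1   91.3]
 [-111.8   40.7   92.3]]
[-4.59788930e-03  3.36148656e+01]
pot [[-31.7 -34.1  35.2]
 [ -4.1   7.5  75.4]
 [ 49.4  43.1 100.1]]
pot axis vise-local [9.6365082  5.26284266] 4.276280266674389 world [636.22013389 169.64429421]
blue [[-94.5 -44.    4.6]
 [-91.4 -43.2   7.2]
 [ 79.6 -11.1  47.3]
 [ 96.9  41.3  79.9]
 [ 97.8  43.4  97.8]]
block top 118 [-98.68541875 -43.72405477  66.18896425] [-78.08134454  44.21736785  77.4160282 ]
steel [[-64.1 -38.1  50.7]
 [ 52.2 -12.4  60.8]
 [ 80.4  38.4  64.8]]
lip 59 [ 600.07670566 -174.74889007   29.92292716] [[ 608.83930076 -180.90315765   31.18998253]
 [ 608.5321226  -183.67283464   32.09512237]
 [ 609.80830068 -172.32843228   32.63344439]
 [ 610.06000147 -166.64672485   30.38548138]
 [ 610.15084411 -163.78513169   29.21535169]]
rim 246 [ 525.57402681 -167.98954692   64.16970259]
wood 154 [ 529.02202382 -171.69760283  111.91751885] ((527.0437622070312, -182.99009704589844), (90.68871307373047, 19.555667877197266), 83.41475677490234)
ball 
[... 712 characters left out ...]
.3 -39.   50.7]
 [-57.  -10.1  60.1]
 [ 66.4  41.6  62.5]]
lip 65 [ 597.94029135 -171.66648687   28.80567066] [[ 605.75434114 -163.8504208    28.06822726]
 [ 605.3167066  -179.26885359   28.52023767]
 [ 605.07922467 -183.19176564   28.81668059]
 [ 607.05130537 -165.8242323    29.10418193]
 [ 608.00167943 -161.05475022   27.80700432]]
rim 419 [ 523.08660896 -166.53828177   65.25689668]
wood 212 [ 520.69539109 -166.78230636  112.09437349] ((523.716796875, -154.5599365234375), (86.40565490722656, 14.19980525970459), 84.95997619628906)
ball 50 [ 521.38420833 -169.683431     25.65590599]
mat 1522 ((524.9400634765625, -168.5999755859375), (160.24302673339844, 159.8765106201172), 85.14488220214844)
```

{"api": "arm_command", "payload": {
  "motion": [
    [[-3,4,0],8],
    [[-6,8,0],16],
    [[-9,12,0],24],
    [[-12,16,0],32],
    [[-14,20,0],40],
    [[-15,22.8,0],48],
    [[-15,22.8,0],56],
    [[-15,22.8,0],64],
    [[-15,22.8,-2],72],
    [[-15,22.8,-4],78],
    [[-15,22.8,-5],78],
    [[-15,22.8,-5],78]
  ],
  "jaw": 0
}}

```text
clock: 1.3
tcp_pos: [499.0, 227.4, 139.5]
orientation: [0.106, 0.994, -0.001, -0.001]
contact_force: [0.5, -0.8, 0.2]
grip_width: 87.2
```

Run:
```python
from h import *
s=observe(); print(s['clock'],s['tcp_pos'],s['orientation'],s['q'].round(2),s['contact_force'])
c=camera('side'); a=cv2.resize(c['frame'][60:230,200:420],None,fx=3,fy=3)
w=camera('wrist'); cv2.imwrite('pics/w1.png',w['frame'])
c2=camera('scene')
p=proj(c,[s['tcp_pos']]);print(p)
b=cv2.resize(c2['frame'][110:260,330:470],None,fx=2.4,fy=2.4)
W=cv2.resize(w['frame'],None,fx=.56,fy=.56)
im=np.zeros((600,800,3),np.uint8); a=cv2.resize(a,(430,332)); im[:332,:430]=a; im[:360,440:776]=b; im[374:598,:358]=W
cv2.imwrite('pics/a1.png',im)
```

```text
1.3 [499.00129303 227.4037479  139.49705373] [ 1.06192164e-01  9.94344472e-01 -7.76806097e-04 -1.30054064e-03] [-0.28  0.18 -0.25  1.77  0.05  1.2   0.81] [ 0.49910252 -0.77302265  0.23467727]
[[260.69222729 145.23292991]]
```

View pics/a1.png

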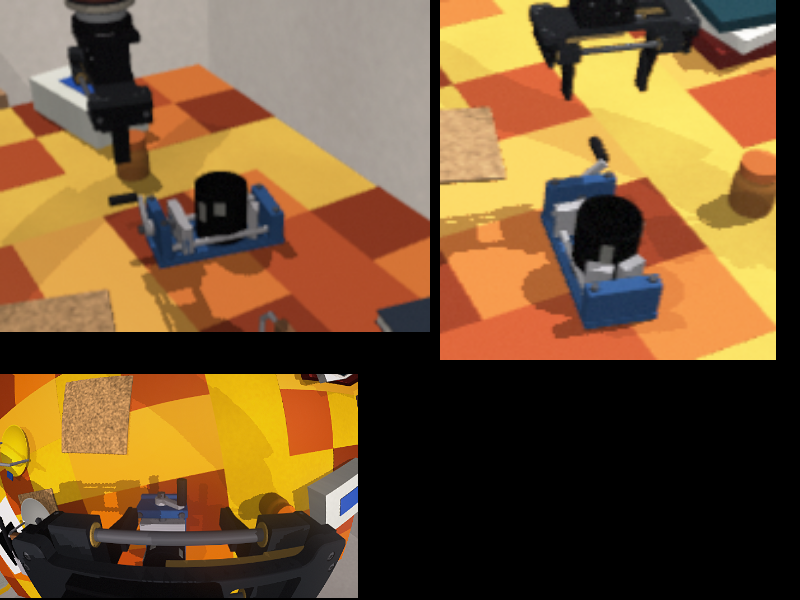

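{"api": "arm_command", "payload": {
  "motion": [
    [[0,0,-2],0],
    [[0,0,-4],0],
    [[0,0,-5.5],0],
    [[0,0,-6.5],0],
    [[0,0,-6.9],0],
    [[0,0,-6.9],0]
  ]
}}

```text
clock: 2.05
tcp_pos: [500.0, 228.0, 72.0]
orientation: [0.105, 0.995, -0.0, -0.0]
contact_force: [-0.0, -0.3, 0.8]
grip_width: 87.0
```

{"api": "arm_command", "payload": {
  "motion": [
    [[0,0,0],0],
    [[0,0,0],0],
    [[0,0,0],0],
    [[0,0,0],0],
    [[0,0,0],0],
    [[0,0,0],0],
    [[0,0,0],0],
    [[0,0,0],0]
  ],
  "jaw": 1,
  "newtons": 25
}}

```text
clock: 2.85
tcp_pos: [499.9, 228.0, 72.0]
orientation: [0.105, 0.995, -0.0, -0.0]
contact_force: [0.1, -0.4, 0.1]
grip_width: 31.3
```

Run:
```python
from h import *
s=observe(); print(s['clock'],s['tcp_pos'],s['contact_force'],s['grip_width'])
C=np.array([625.7,166.5]);yaw=np.radians(-12.); ex=np.array([np.cos(yaw),np.sin(yaw)]); ey=np.array([-ex[1],ex[0]])
d=s['tcp_pos'][:2]-C; y,z=d@ey,s['tcp_pos'][2]+11-45; print(d@ex,y,z,np.hypot(y,z),np.arctan2(z,y))
c=camera('scene'); X=cloud(c); L=np.stack([(X[...,:2]-C)@ex,(X[...,:2]-C)@ey,X[...,2]],-1); q=L[(c['depth']>0)&(c['frame'].max(-1)<60)&(L[...,0]<-108)&(L[...,0]>-140)&(abs(L[...,1]-33)<13)&(L[...,2]<100)&(L[...,2]>70)]; print(len(q),q.mean(0) if len(q) else 0)
```

```text
2.85 [499.93571099 228.00087795  72.01870385] [ 0.0819563  -0.43881246  0.14846356] 31.25086550351069
-135.8027890753466 34.009070239721694 38.018703849643046 51.010182326445246 0.8410086485103508
25 [-124.82174146   34.94972181   87.9014723 ]
```

{"api": "arm_command", "payload": {
  "motion": [
    [[0,0,0],0],
    [[0,0,0],0],
    [[0,0,0],0],
    [[0,0,0],0],
    [[0,0,0],0]
  ]
}}

```text
clock: 3.4
tcp_pos: [500.0, 228.0, 72.0]
orientation: [0.105, 0.995, -0.0, -0.0]
contact_force: [0.3, -0.4, -0.8]
grip_width: 0.7
```

Run:
```python
from h import *
s=observe(); 
a=camera('side'); b=camera('scene')
g=np.array([s['tcp_pos'], s['tcp_pos']+[0,0,11]])
print(proj(a,g),proj(b,g))
A=cv2.resize(a['frame'][110:210,215:355],None,fx=2.8,fy=2.8,interpolation=cv2.INTER_CUBIC);B=cv2.resize(b['frame'][120:250,340:440],None,fx=4,fy=4,interpolation=cv2.INTER_CUBIC)
im=np.zeros((520,800,3),np.uint8); im[:A.shape[0],:A.shape[1]]=A; im[:B.shape[0],400:]=B
cv2.imwrite('pics/a2.png',im)
```

```text
[[263.06363845 165.48689517]
 [262.72558885 162.26405409]] [[393.99573684 174.25076126]
 [394.3894419  171.54895123]]
```

View pics/a2.png

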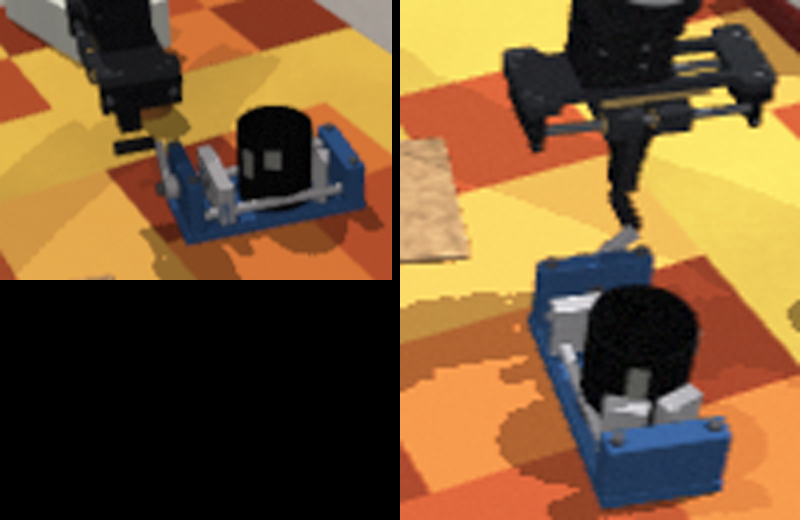

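Run:
```python
from h import *
s=observe(); print(s['tcp_pos'],s['clock'])
C=np.array([625.7,166.5]);yaw=np.radians(-12.); ex=np.array([np.cos(yaw),np.sin(yaw)]); ey=np.array([-ex[1],ex[0]])
for n in ['side','scene']:
    c=camera(n); X=cloud(c); L=np.stack([(X[...,:2]-C)@ex,(X[...,:2]-C)@ey,X[...,2]],-1)
    u0,v0=proj(c,[s['tcp_pos']])[0].round().astype(int)
    print(n,u0,v0)
    for v in range(v0-22,v0+8,2):
        print(v,[tuple(L[v,u].round().astype(int).tolist())+(int(c['frame'][v,u].max()),) for u in range(u0-6,u0+9,3)])
```

```text
[499.98829926 227.98947654  72.05684487] 3.5
side 263 165
143 [(-160, -57, 199, 12), (-151, -49, 193, 12), (-144, -52, 193, 12), (-136, -48, 190, 14), (-129, -53, 191, 13)]
145 [(-160, -53, 191, 11), (-152, -51, 188, 11), (-144, -51, 187, 13), (-137, -52, 186, 15), (-129, -51, 184, 12)]
147 [(-160, -53, 185, 13), (-153, -51, 183, 14), (-145, -50, 181, 16), (-138, -53, 181, 15), (-130, -50, 178, 14)]
149 [(-161, -51, 178, 14), (-153, -51, 177, 11), (-145, -50, 175, 12), (-138, -52, 175, 72), (-81, 210, 19, 87)]
151 [(-150, 22, 130, 24), (-142, 23, 128, 12), (-132, 30, 122, 12), (-91, 213, 12, 90), (-81, 212, 10, 90)]
153 [(-150, 28, 120, 48), (-141, 31, 117, 9), (-134, 27, 118, 10), (-91, 218, 1, 100), (-81, 216, 0, 111)]
155 [(-151, 27, 114, 109), (-142, 30, 111, 10), (-134, 26, 112, 12), (-94, 205, 1, 104), (-85, 200, 2, 117)]
157 [(-126, 202, 1, 171), (-143, 29, 105, 131), (-134, 28, 104, 154), (-97, 194, 0, 199), (-87, 192, -1, 114)]
159 [(-128, 192, -1, 168), (-119, 186, 2, 152), (-109, 187, -1, 93), (-124, 41, 87, 27), (-116, 38, 88, 41)]
161 [(-151, 41, 86, 23), (-143, 36, 88, 
[... 1533 characters left out ...]
 (-128, 28, 104, 25), (-245, 87, 2, 161), (-242, 97, 3, 243)]
170 [(-245, 55, -2, 243), (-239, 64, 2, 230), (-136, 32, 90, 29), (-135, 42, 89, 82), (-224, 90, 10, 243)]
172 [(-233, 51, 0, 243), (-225, 59, 5, 243), (-132, 31, 85, 25), (-124, 38, 90, 25), (-221, 90, 4, 242)]
174 [(-219, 47, 3, 243), (-218, 57, 2, 243), (-212, 66, 6, 119), (-113, 34, 92, 24), (-214, 88, 1, 186)]
176 [(-206, 43, 6, 243), (-205, 53, 4, 243), (-207, 65, 1, 227), (-114, 35, 83, 84), (-111, 44, 84, 166)]
178 [(-199, 41, 2, 252), (-202, 53, -2, 250), (-111, 25, 79, 168), (-103, 32, 84, 118), (-196, 82, -1, 243)]
180 [(-189, 38, 3, 252), (-187, 48, 3, 164), (-105, 24, 75, 123), (-103, 33, 76, 126), (-184, 78, 1, 243)]
```

The depth shows the closed fingertips at z≈104, although the reported TCP is at z=72 and should put the tips at 64. Laterally they agree. So the tool is really about 40 mm shorter than stated. I'll open the gripper, go down 4 cm more and close again.

{"api": "arm_command", "payload": {
  "motion": [
    [[0,0,0],0],
    [[0,0,0],0],
    [[0,0,0],0],
    [[0,0,0],0],
    [[0,0,0],0],
    [[0,0,0],0],
    [[0,0,-1],0],
    [[0,0,-2],0],
    [[0,0,-3],0],
    [[0,0,-3.8],0],
    [[0,0,-4],0],
    [[0,0,-4],0]
  ],
  "jaw": 0.4
}}

```text
clock: 4.8
tcp_pos: [499.7, 227.9, 31.5]
orientation: [0.105, 0.995, -0.0, -0.0]
contact_force: [0.5, -0.5, 0.9]
grip_width: 52.1
```

{"api": "arm_command", "payload": {
  "motion": [
    [[0,0,0],0],
    [[0,0,0],0],
    [[0,0,0],0],
    [[0,0,0],0],
    [[0,0,0],0],
    [[0,0,0],0],
    [[0,0,0],0]
  ],
  "jaw": 1,
  "newtons": 25
}}

```text
clock: 5.5
tcp_pos: [500.9, 231.4, 33.2]
orientation: [0.104, 0.995, 0.002, 0.001]
contact_force: [1.5, 8.9, 0.2]
grip_width: 15.6
```

{"api": "arm_command", "payload": {
  "motion": [
    [[0.04,0.2,0.2],0],
    [[0,-0.1,0.45],0],
    [[-0.15,-0.7,0.9],0],
    [[-0.3,-1.35,1.25],0],
    [[-0.45,-2.0,1.5],0],
    [[-0.6,-2.75,1.65],0],
    [[-0.7,-3.35,1.7],0],
    [[-0.85,-4.05,1.65],0],
    [[-1.0,-4.75,1.5],0],
    [[-1.15,-5.35,1.25],0],
    [[-1.25,-5.8,1.0],0],
    [[-1.25,-5.8,1.0],0]
  ]
}}

```text
clock: 6.7
tcp_pos: [488.8, 173.1, 43.7]
orientation: [0.104, 0.995, 0.002, 0.002]
contact_force: [0.5, 8.2, 5.2]
grip_width: 15.2
```

```bash
cat > k.py <<'E'
from h import *
s=observe()
C=np.array([625.7,166.5]);yaw=np.radians(-12.); ex=np.array([np.cos(yaw),np.sin(yaw)]); ey=np.array([-ex[1],ex[0]])
d=s['tcp_pos'][:2]-C; y,z=d@ey,s['tcp_pos'][2]+45-45; F=s['contact_force']
print('tcp',s['tcp_pos'].round(1),'loc x,y,z-axis',d@ex,y,z,'r,th',np.hypot(y,z),np.arctan2(z,y),'F loc',F[:2]@ex,F[:2]@ey,F[2],s['grip_width'])
E
python3 k.py
```

```text
tcp [488.8 173.1  43.7] loc x,y,z-axis -135.2560181343577 -22.0295886291529 43.723496094142035 r,th 48.959645483440305 2.037510163382093 F loc -1.1695688831577236 8.094521322653216 5.230854022967013 15.228726922926782
```

{"api": "arm_command", "payload": {
  "motion": [
    [[-0.05,-0.2,-0.15],0],
    [[-0.1,-0.4,-0.3],0],
    [[-0.15,-0.6,-0.45],0],
    [[-0.15,-0.8,-0.6],0],
    [[-0.2,-1.0,-0.75],0],
    [[-0.25,-1.15,-0.95],0],
    [[-0.25,-1.15,-0.95],0],
    [[-0.25,-1.15,-0.95],0]
  ]
}}

```text
clock: 7.5
tcp_pos: [486.5, 162.4, 34.5]
orientation: [0.104, 0.995, 0.003, 0.002]
contact_force: [-0.3, 9.8, 7.0]
grip_width: 15.2
```

```bash
python3 k.py
```

```text
tcp [486.5 162.4  34.5] loc x,y,z-axis -135.27400734465445 -32.96857858208318 34.515869839557766 r,th 47.73125228300937 2.333270390745507 F loc -2.2955068321269376 9.556633613288211 7.043605954797682 15.173068745735645
```

{"api": "arm_command", "payload": {
  "motion": [
    [[-0.05,-0.15,-0.2],0],
    [[-0.05,-0.3,-0.4],0],
    [[-0.05,-0.3,-0.4],0],
    [[-0.05,-0.3,-0.4],0]
  ]
}}

```text
clock: 7.9
tcp_pos: [486.4, 161.0, 32.2]
orientation: [0.103, 0.995, 0.003, 0.002]
contact_force: [-6.6, 11.7, 24.0]
grip_width: 15.1
```

```bash
python3 k.py
```

```text
tcp [486.4 161.   32.2] loc x,y,z-axis -135.06849461751 -34.377909794097974 32.19313643224609 r,th 47.09818165445825 2.389001387649982 F loc -8.926495509035147 10.10676144032771 23.963664150912187 15.052883522536993
```

{"api": "arm_command", "payload": {
  "motion": [
    [[0,0.1,0.15],0],
    [[0.05,0.2,0.25],0],
    [[0.05,0.2,0.25],0]
  ]
}}

```text
clock: 8.2
tcp_pos: [486.4, 161.3, 32.8]
orientation: [0.103, 0.995, 0.002, 0.002]
contact_force: [-0.8, 9.5, 6.6]
grip_width: 15.1
```

{"api": "arm_command", "payload": {
  "motion": [
    [[0,0,0],0],
    [[0,0,0],0],
    [[0,0,0],0],
    [[0,0,0],0],
    [[0,0,1],0],
    [[0,0,3],0],
    [[0,0,6],0],
    [[0,0,10],0],
    [[0,0,14],0],
    [[0,0,17],0],
    [[0,0,18],0],
    [[0,0,18],0]
  ],
  "jaw": 0.45
}}

```text
clock: 9.4
tcp_pos: [485.7, 157.6, 212.7]
orientation: [0.105, 0.995, 0.001, 0.001]
contact_force: [-0.7, -1.2, 0.2]
grip_width: 48.0
```

```bash
python3 k.py
cat > p.py <<'E'
from h import *
from scipy.optimize import least_squares
C=np.array([625.7,166.5]);yaw=np.radians(-12.); ex=np.array([np.cos(yaw),np.sin(yaw)]); ey=np.array([-ex[1],ex[0]])
def run(save=None):
  ims=[]
  for n in ['scene','side']:
    c=camera(n); X=cloud(c); f=c['frame'].astype(int); ok=c['depth']>0
    L=np.stack([(X[...,:2]-C)@ex,(X[...,:2]-C)@ey,X[...,2]],-1)
    dark=ok&(f.max(-1)<60)
    K=L[dark&(L[...,0]<-108)&(L[...,0]>-170)&(abs(L[...,1])<75)&(L[...,2]>25)&(L[...,2]<100)]
    print(n,'knob',len(K),np.median(K,axis=0).round(1) if len(K) else '')
    rim=ok&(abs(L[...,2]-97)<3.5)&(abs(L[...,0]-10)<65)&(abs(L[...,1])<60)&(f.max(-1)<90); q=L[rim]
    cam=(-cv2.Rodrigues(np.array(c['rvec'],float))[0].T@np.array(c['tvec']).ravel())[:2]
    # silhouette fit: project rim circle outline
    r=least_squares(lambda p:np.maximum(np.hypot(q[:,0]-p[0],q[:,1]-p[1])-40,0)+np.maximum(34-np.hypot(q[:,0]-p[0],q[:,1]-p[1]),0),q[:,:2].mean(0),loss='soft_l1'); print('rim',len(q),q.min(0).round(1),q.max(0).round(1),'fit',r.x,'world',C+r.x[0]*ex+r.x[1]*ey)
    ims.append(c)
  return ims
E
python3 - <<'E'
from p import *
i=run(); A=cv2.resize(i[1]['frame'][120:210,230:360],None,fx=3,fy=3,interpolation=cv2.INTER_CUBIC);B=cv2.resize(i[0]['frame'][150:250,350:440],None,fx=4,fy=4,interpolation=cv2.INTER_CUBIC)
im=np.zeros((400,760,3),np.uint8); im[:270,:390]=A; im[:,400:760]=B
cv2.imwrite('pics/a3.png',im)
E
```

```text
tcp [485.7 157.6 212.7] loc x,y,z-axis -135.1106242531334 -37.78895967470012 212.74410747182304 r,th 216.0742019244285 1.7465891616163431 F loc -0.3806483201011856 -1.3462911597266691 0.2046942376944636 47.98545336326334
scene knob 37 [-129.3  -37.    87.5]
rim 111 [-32.9 -34.2  93.5] [ 53.2  43.6 100.5] fit [9.6385583  5.33725853] world [636.23761112 169.71665767]
side knob 74 [-134.8  -37.7   85.5]
rim 93 [-33.5 -34.3  93.5] [45.1 48.2 99.4] fit [5.39315874 5.90823223] world [632.20369584 171.15782243]
```

View pics/a3.png

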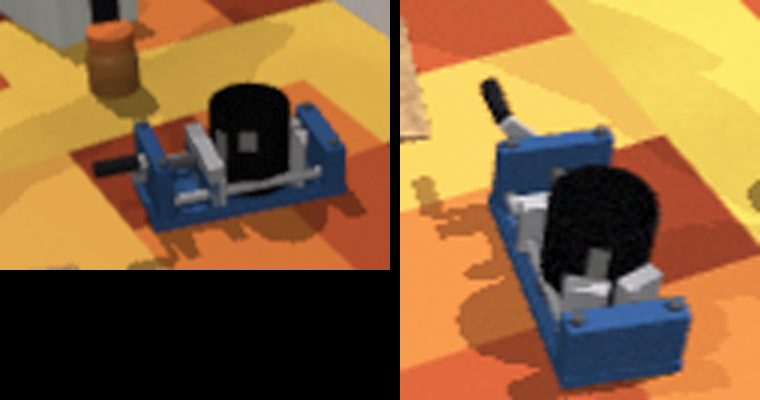

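Both crops show the sliding jaw up against the pot, and the crank has swung past the top (knob at local y=-37). Next I fit the pot by its silhouette and re-check the dish.

```bash
cat > pot.py <<'E'
from h import *
from scipy.optimize import minimize
C=np.array([625.7,166.5]);yaw=np.radians(-12.); ex=np.array([np.cos(yaw),np.sin(yaw)]); ey=np.array([-ex[1],ex[0]])
def cyl(c,p,z0=60,z1=97):
    t=np.linspace(0,2*np.pi,60); P=np.concatenate([np.stack([p[0]+40*np.cos(t),p[1]+40*np.sin(t),0*t+z],-1) for z in (z0,z1)])
    return cv2.convexHull((proj(c,P)*16*4).astype(np.float32)).astype(np.int32)
def fit(c):
    f=cv2.resize(c['frame'],None,fx=4,fy=4,interpolation=cv2.INTER_LINEAR).max(-1)
    # region compare only above z=66 silhouettes
    def cost(p):
        m=np.zeros(f.shape,np.uint8); cv2.fillConvexPoly(m,cyl(c,p,70,97),1,shift=4)
        o=np.zeros(f.shape,np.uint8); cv2.fillConvexPoly(o,cyl(c,p,70,97),1,shift=4); o=cv2.dilate(o,np.ones((25,25)))-o
        h=cyl(c,p,12,97); b=np.zeros_like(m); cv2.fillConvexPoly(b,h,1,shift=4); o[b>0]=0
        d=f<65
        return (m>0).sum()-(d&(m>0)).sum()+ (d&(o>0)).sum()
    r=min((minimize(cost,[635+dx,168+dy],method='Nelder-Mead',options=dict(initial_simplex=[[635+dx,168+dy],[645+dx,168+dy],[635+dx,178+dy]])) for dx in(-6,6) for dy in (-6,6)),key=lambda r:r.fun)
    return r.x,r.fun
if __name__=='__main__':
  for n in ['scene','side']:
    c=camera(n); p,v=fit(c); d=p-C; print(n,p,v,'loc',d@ex,d@ey)
    X=cloud(c); L=np.stack([(X[...,:2]-C)@ex,(X[...,:2]-C)@ey,X[...,2]],-1); hsv=cv2.cvtColor(c['frame'],cv2.COLOR_BGR2HSV)
    B=(c['depth']>0)&(hsv[...,0]>95)&(hsv[...,0]<130)&(hsv[...,1]>110)&(abs(L[...,0])<125)&(abs(L[...,1])<65)
    for lo,hi in ((-115,-65),(65,115)):
        q=L[B&(L[...,0]>lo)&(L[...,0]<hi)&(L[...,2]>30)]; print('block',len(q),np.percentile(q,[3,97],axis=0).round(1).tolist())
E
python3 pot.py; sed -i 's/pickle.load(open(n+.0.pkl.,.rb.))/camera(n)/' m2.py; python3 m2.py | grep -E "rim|lip|wood|ball|mat"
```

```text
scene [635.2978323  169.16619272] 648.0 loc 8.833763999521343 4.603431551534471
block 291 [[-95.3, -42.6, 33.5], [-78.8, 40.0, 76.0]]
block 361 [[75.0, -42.4, 31.7], [95.5, 40.1, 62.5]]
side [632.69699527 167.55606375] 765.0 loc 6.6245261327004945 2.4877433349133646
block 178 [[-101.4, -43.7, 32.1], [-85.6, 32.7, 74.0]]
block 191 [[68.2, -43.1, 31.9], [87.6, 36.6, 60.0]]
lip 58 [ 600.19305248 -174.56614852   30.22164997] [[ 607.06511694 -188.97564117   32.8956822 ]
rim 231 [ 525.71738739 -167.55726654   63.85988317]
wood 152 [ 529.2145423  -172.19417066  112.04616095] ((524.8602294921875, -183.98358154296875), (88.18831634521484, 17.77672576904297), 83.53732299804688)
ball 32 [ 529.78609046 -168.48374512   26.76105169]
mat 645 ((511.547119140625, -169.087158203125), (159.85687255859375, 193.49945068359375), 85.0407943725586)
lip 68 [ 597.82082921 -171.63481681   29.05580021] [[ 605.1673606  -175.7110244    28.77602329]
rim 409 [ 523.26311593 -166.49724437   65.27042428]
wood 209 [ 520.74222299 -167.15654445  112.21053561] ((523.7316284179688, -153.4296112060547), (85.62667083740234, 14.546603202819824), 86.31307220458984)
ball 59 [ 520.64070428 -168.79217908   25.35062363]
mat 1524 ((531.8295288085938, -161.47557067871094), (175.9854278564453, 173.59303283691406), 84.96399688720703)
```

{"api": "arm_command", "payload": {
  "motion": [
    [[0.4,-2,0],-8],
    [[0.8,-5,0],-16],
    [[1.2,-9,0],-24],
    [[1.6,-13,0],-32],
    [[2,-17,0],-40],
    [[2.4,-21,0],-48],
    [[2.8,-25,0],-56],
    [[3.2,-28,-2],-64],
    [[3.6,-30.5,-4],-72],
    [[3.9,-32.4,-6],-79],
    [[3.9,-32.4,-8],-82.5],
    [[3.9,-32.4,-8],-82.5]
  ],
  "jaw": 0
}}

```text
clock: 10.9
tcp_pos: [521.6, -166.5, 127.6]
orientation: [0.735, 0.678, -0.002, -0.002]
contact_force: [-0.8, 0.1, -0.7]
grip_width: 86.9
```

Run:
```python
from h import *
s=observe(); print(s['clock'],s['tcp_pos'],s['orientation'],s['grip_width'])
A=camera('side');B=camera('scene');W=camera('wrist')
for n,c in (('side',A),('scene',B)):
    X=cloud(c); m=(c['depth']>0)&(c['frame'].max(-1)<60)&(abs(X[...,0]-525)<75)&(abs(X[...,1]+167)<40)&(X[...,2]>140)&(X[...,2]<195); q=X[m]
    print(n,len(q))
    for h in (0,1):
        r=q[(q[:,0]>525)==h]
        if len(r): print(np.percentile(r,[2,50,98],axis=0).round(1).tolist())
a=cv2.resize(A['frame'][170:320,270:430],(400,375),interpolation=cv2.INTER_CUBIC);b=cv2.resize(B['frame'][130:260,220:340],(400,433),interpolation=cv2.INTER_CUBIC)
im=np.zeros((600,800,3),np.uint8); im[:375,:400]=a; im[:433,400:]=b; im[385:,:344]=cv2.resize(W['frame'],(344,215)); cv2.imwrite('pics/a4.png',im)
```

```text
10.9 [ 521.63314264 -166.51284647  127.55022452] [ 0.73499666  0.67806368 -0.00185736 -0.00247136] 86.88516572436879
side 189
[[464.4, -173.0, 163.0], [467.5, -170.2, 178.4], [473.6, -155.0, 193.5]]
[[561.4, -180.3, 163.3], [563.7, -175.9, 179.6], [571.3, -161.8, 194.1]]
scene 65
[[475.4, -163.2, 187.3], [476.6, -159.9, 190.2], [480.4, -156.6, 193.8]]
[[570.9, -180.3, 165.9], [574.3, -170.9, 179.2], [577.5, -162.4, 194.3]]
```

View pics/a4.png

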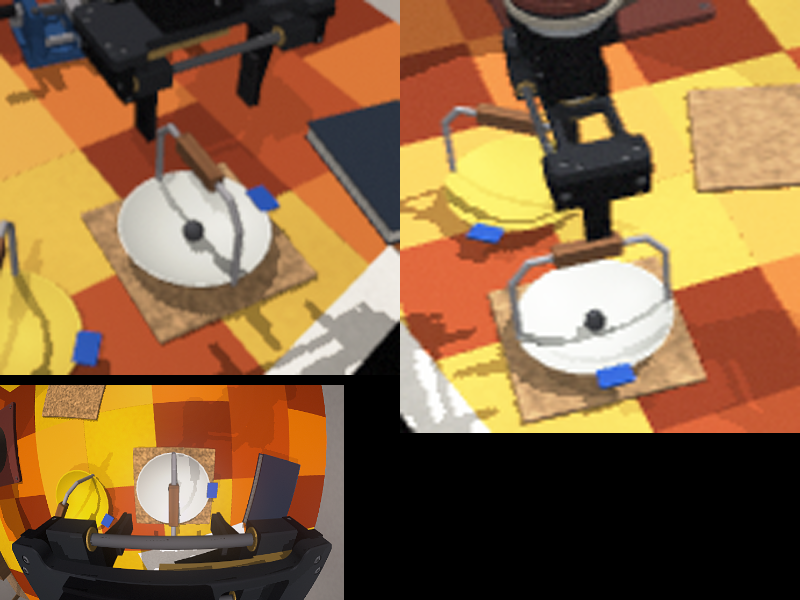

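Wrist view: the grip runs between the open fingers, with the ball mid-dish. In the camera frame the finger midpoint is x≈520 and the dish axis is x≈525, so I correct +5 mm, then go down in two steps and close in stages.

{"api": "arm_command", "payload": {
  "motion": [
    [[0.2,0,-1],0],
    [[0.5,-0.1,-2.5],0],
    [[0.5,-0.1,-4],0],
    [[0.5,-0.1,-5.5],0],
    [[0.5,-0.1,-6.5],0],
    [[0.5,-0.1,-7.2],0],
    [[0.5,-0.1,-7.5],0],
    [[0.5,-0.1,-7.5],0]
  ]
}}

```text
clock: 11.85
tcp_pos: [529.0, -167.5, 55.9]
orientation: [0.734, 0.679, -0.0, -0.0]
contact_force: [0.1, -0.1, 0.6]
grip_width: 86.8
```

{"api": "arm_command", "payload": {
  "motion": [
    [[0,0,0],0],
    [[0,0,0],0],
    [[0,0,0],0],
    [[0,0,0],0],
    [[0,0,0],0],
    [[0,0,0],0],
    [[0,0,0],0],
    [[0,0,0],0],
    [[0,0,0],0]
  ],
  "jaw": 0.73,
  "newtons": 10
}}

```text
clock: 12.75
tcp_pos: [528.9, -167.5, 56.0]
orientation: [0.734, 0.679, -0.0, -0.0]
contact_force: [-0.6, 0.1, 0.1]
grip_width: 26.5
```

```bash
cat > d.py <<'E'
from h import *
import sys
s=observe(); print(s['clock'],s['tcp_pos'].round(1),s['contact_force'].round(1),s['grip_width'])
A=camera('side');B=camera('scene')
x,y=s['tcp_pos'][:2]; zr=float(sys.argv[2]) if len(sys.argv)>2 else 60
def crop(c,p,h):
    u,v=proj(c,[p])[0].astype(int); u=np.clip(u,h,640-h);v=np.clip(v,h,400-h); return cv2.resize(c['frame'][v-h:v+h,u-h:u+h],(395,395),interpolation=cv2.INTER_CUBIC)
im=np.hstack([crop(A,[x,y,zr],60),crop(B,[x,y,zr],50)]); cv2.imwrite(f'pics/{sys.argv[1]}.png',im)
E
python3 d.py a5
```

```text
12.75 [ 528.9 -167.5   56. ] [-0.6  0.1  0.1] 26.46130699415514
```

View pics/a5.png

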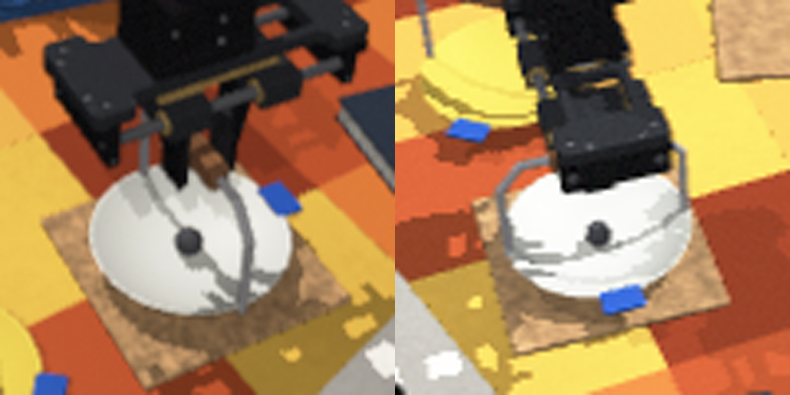

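{"api": "arm_command", "payload": {
  "motion": [
    [[-0.1,0,0],0],
    [[-0.2,0,0],0],
    [[-0.2,0,0],0]
  ],
  "jaw": 0.79,
  "newtons": 4
}}

```text
clock: 13.15
tcp_pos: [526.8, -167.6, 56.0]
orientation: [0.734, 0.679, -0.0, -0.0]
contact_force: [-0.2, -1.1, -0.2]
grip_width: 18.7
```

{"api": "arm_command", "payload": {
  "motion": [
    [[0,0,0],0],
    [[0,0,0],0],
    [[0,0,0],0],
    [[0,0,0],0],
    [[0,0,0],0]
  ],
  "jaw": 0.84
}}

```text
clock: 13.65
tcp_pos: [526.9, -167.5, 56.0]
orientation: [0.734, 0.679, -0.0, -0.0]
contact_force: [-0.9, 0.4, 0.7]
grip_width: 14.1
```

{"api": "arm_command", "payload": {
  "motion": [
    [[0,0,0],0],
    [[0,0,0],0],
    [[0,0,0],0],
    [[0,0,0],0],
    [[0,0,0],0],
    [[0,0,0],0]
  ],
  "jaw": 1,
  "newtons": 25
}}

```text
clock: 14.25
tcp_pos: [526.9, -167.5, 56.0]
orientation: [0.734, 0.679, -0.0, -0.0]
contact_force: [-1.7, 0.6, 0.1]
grip_width: 13.6
```

```bash
cat > ball.py <<'E'
from h import *
from scipy.optimize import least_squares
s=observe(); print(s['clock'],s['tcp_pos'].round(1),s['contact_force'].round(1),round(s['grip_width'],1))
x,y,z=s['tcp_pos']; 
def run():
  out=[]
  for n in ('side','scene'):
    c=camera(n); X=cloud(c); f=c['frame']; hsv=cv2.cvtColor(f,cv2.COLOR_BGR2HSV); ok=c['depth']>0
    D=np.hypot(X[...,0]-x,X[...,1]-y); zu=z-50
    b=ok&(f.max(-1)<110)&(D<55)&(X[...,2]<zu+42)&(X[...,2]>zu+5); 
    # shadows lie on the dish wall: keep near-black blob
    b=b&(f.max(-1)<75); k,l,st,ce=cv2.connectedComponentsWithStats(b.astype(np.uint8))
    if k>1:
        i=1+np.argmax(st[1:,4]); P=X[l==i]; cam=-cv2.Rodrigues(np.array(c['rvec'],float))[0].T@np.array(c['tvec']).ravel()
        g=P.mean(0); v=(g-cam)/np.linalg.norm(g-cam); out.append(g+v*6.7); print(n,'ball',st[i,4],(g+v*6.7).round(1))
    bl=ok&(hsv[...,0]>95)&(hsv[...,0]<130)&(hsv[...,1]>110)&(D<110)&(D>55)&(abs(X[...,2]-zu-20)<15); P=X[bl]
    if len(P): m=P.mean(0); print(n,'lip',len(P),m.round(1),'dir',np.degrees(np.arctan2(m[1]-y,m[0]-x)).round(1),'r',np.hypot(m[0]-x,m[1]-y).round(1), 'far',np.percentile(D[bl],97).round(1))
  if out: print('ball-tcp',(np.mean(out,0)[:2]-[x,y]).round(1))
run()
E
python3 ball.py
```

```text
14.25 [ 526.9 -167.5   56. ] [-1.7  0.6  0.1] 13.6
side ball 32 [ 524.2 -167.7   20.7]
side lip 65 [ 598.2 -171.6   28.5] dir -3.3 r 71.4 far 79.1
scene ball 16 [ 527.1 -168.1   21.6]
scene lip 59 [ 600.2 -174.6   29.9] dir -5.5 r 73.6 far 83.3
ball-tcp [-1.3 -0.4]
```

{"api": "arm_command", "payload": {
  "motion": [
    [[0,0,0.05],0],
    [[0,0,0.2],0],
    [[0,0,0.5],0],
    [[0,0,0.9],0],
    [[0,0,1.5],0],
    [[0,0,2.1],0],
    [[0,0,2.7],0],
    [[0,0,3.2],0],
    [[0,0,3.6],0],
    [[0,0,3.85],0],
    [[0,0,4.0],0],
    [[0,0,4.0],0]
  ]
}}

```text
clock: 15.55
tcp_pos: [527.0, -167.5, 96.1]
orientation: [0.734, 0.679, 0.0, 0.0]
contact_force: [0.1, -0.2, -3.1]
grip_width: 13.9
```

```bash
python3 ball.py; python3 d.py a6 70
```

```text
15.55 [ 527.  -167.5   96.1] [ 0.1 -0.2 -3.1] 13.9
side ball 35 [ 524.4 -167.6   60.5]
side lip 75 [ 598.4 -172.3   68.8] dir -3.8 r 71.5 far 79.9
scene ball 18 [ 527.2 -168.4   60.7]
scene lip 58 [ 600.4 -174.8   69.6] dir -5.7 r 73.8 far 81.8
ball-tcp [-1.2 -0.5]
15.65 [ 526.8 -167.5   95.8] [ 0.9  0.2 -3. ] 13.9954444104335
```

View pics/a6.png

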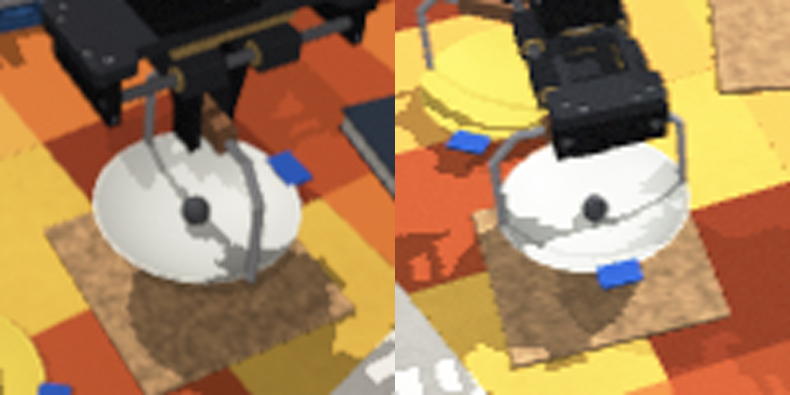

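The dish hangs level with the ball in the middle and about 3 N of weight on the wrist. Next I lift it higher and turn it smoothly.

{"api": "arm_command", "payload": {
  "motion": [
    [[0,0,0.1],0.2],
    [[0,0,0.4],0.8],
    [[0,0,0.9],1.8],
    [[0,0,1.6],3.2],
    [[0,0,2.4],5],
    [[0,0,3.3],7.2],
    [[0,0,4.2],9.8],
    [[0,0,5.0],12.5],
    [[0,0,5.7],15.2],
    [[0,0,6.2],18],
    [[0,0,6.5],20.8],
    [[0,0,6.6],23.5]
  ]
}}

```text
clock: 16.95
tcp_pos: [527.4, -167.6, 163.2]
orientation: [0.579, 0.815, 0.0, 0.001]
contact_force: [0.0, 0.2, -2.4]
grip_width: 13.6
```

{"api": "arm_command", "payload": {
  "motion": [
    [[0,0,0],2.7],
    [[0,0,0],5.5],
    [[0,0,0],8.3],
    [[0,0,0],11.1],
    [[0,0,0],13.9],
    [[0,0,0],16.7],
    [[0,0,0],19.5],
    [[0,0,0],22.3],
    [[0,0,0],25.1],
    [[0,0,0],27.9],
    [[0,0,0],30.7],
    [[0,0,0],33.5]
  ]
}}

```text
clock: 18.15
tcp_pos: [527.1, -167.6, 162.8]
orientation: [0.32, 0.947, -0.0, 0.0]
contact_force: [0.2, 0.6, -3.6]
grip_width: 13.9
```

{"api": "arm_command", "payload": {
  "motion": [
    [[0,0,0],2.8],
    [[0,0,0],5.6],
    [[0,0,0],8.4],
    [[0,0,0],11.2],
    [[0,0,0],14],
    [[0,0,0],16.8],
    [[0,0,0],19.6],
    [[0,0,0],22.4],
    [[0,0,0],25.1],
    [[0,0,0],27.5],
    [[0,0,0],29.5],
    [[0,0,0],31]
  ]
}}

```text
clock: 19.35
tcp_pos: [527.1, -167.6, 162.7]
orientation: [0.056, 0.998, -0.0, 0.0]
contact_force: [0.7, 0.6, -3.3]
grip_width: 14.1
```

{"api": "arm_command", "payload": {
  "motion": [
    [[0,0,0],1],
    [[0,0,0],1.6],
    [[0,0,0],2],
    [[0,0,0],2]
  ]
}}

```text
clock: 19.75
tcp_pos: [527.0, -167.5, 162.1]
orientation: [0.039, 0.999, -0.0, 0.0]
contact_force: [0.2, 0.9, -3.3]
grip_width: 13.6
```

```bash
python3 ball.py; python3 -c "
from h import *
print(observe()['orientation'],observe()['q'])"
```

```text
19.75 [ 527.  -167.5  162.1] [ 0.2  0.9 -3.3] 13.6
side ball 45 [ 525.1 -167.5  127.1]
side lip 47 [532.3 -95.  134.8] dir 85.8 r 72.7 far 80.5
scene ball 15 [ 525.7 -170.1  124.1]
scene lip 48 [533.1 -94.7 136.1] dir 85.2 r 73.1 far 82.3
ball-tcp [-1.6 -1.3]
[ 3.94063916e-02  9.99223266e-01 -1.55845745e-05 -3.98667810e-05] [ 2.23450326e-01  1.56242951e-01  4.28230824e-03  1.74431621e+00
 -6.56157305e-04  1.24110746e+00  1.71985608e+00]
```

Run:
```python
import numpy as np
N=84; t=np.arange(N+1)/N; s=10*t**3-15*t**4+6*t**5
P=np.outer(s,[10.2,25.3])
for k in range(7): print([[[*(P[12*k+i]-P[12*k]).round(2).tolist(),0],0] for i in range(1,13)])
```

```text
[[[0.0, 0.0, 0], 0], [[0.0, 0.0, 0], 0], [[0.0, 0.01, 0], 0], [[0.01, 0.03, 0], 0], [[0.02, 0.05, 0], 0], [[0.03, 0.08, 0], 0], [[0.05, 0.13, 0], 0], [[0.08, 0.19, 0], 0], [[0.11, 0.26, 0], 0], [[0.14, 0.35, 0], 0], [[0.19, 0.46, 0], 0], [[0.24, 0.59, 0], 0]]
[[[0.06, 0.14, 0], 0], [[0.12, 0.31, 0], 0], [[0.2, 0.49, 0], 0], [[0.28, 0.7, 0], 0], [[0.37, 0.92, 0], 0], [[0.47, 1.17, 0], 0], [[0.58, 1.44, 0], 0], [[0.69, 1.72, 0], 0], [[0.82, 2.03, 0], 0], [[0.95, 2.36, 0], 0], [[1.09, 2.71, 0], 0], [[1.24, 3.07, 0], 0]]
[[[0.16, 0.39, 0], 0], [[0.32, 0.79, 0], 0], [[0.49, 1.21, 0], 0], [[0.66, 1.65, 0], 0], [[0.85, 2.1, 0], 0], [[1.04, 2.57, 0], 0], [[1.23, 3.06, 0], 0], [[1.43, 3.55, 0], 0], [[1.64, 4.06, 0], 0], [[1.85, 4.58, 0], 0], [[2.06, 5.11, 0], 0], [[2.28, 5.65, 0], 0]]
[[[0.22, 0.55, 0], 0], [[0.44, 1.1, 0], 0], [[0.67, 1.65, 0], 0], [[0.89, 2.21, 0], 0], [[1.12, 2.78, 0], 0], [[1.35, 3.34, 0], 0], [[1.58, 3.91, 0], 0], [[1.8, 4.47, 0], 0], [[2.03, 5.03, 0], 0], [[2.25, 5.59, 0], 0], [[2.48, 6.14, 0], 0], [[2.7, 6.69, 0], 0]]
[[[0.22, 0.54, 0], 0], [[0.43, 1.07, 0], 0], [[0.64, 1.59, 0], 0], [[0.84, 2.09, 0], 0], [[1.04, 2.59, 0], 0], [[1.24, 3.07, 0], 0], [[1.43, 3.54, 0], 0], [[1.61, 4.0, 0], 0], [[1.79, 4.44, 0], 0], [[1.96, 4.86, 0], 0], [[2.12, 5.26, 0], 0], [[2.28, 5.65, 0], 0]]
[[[0.15, 0.37, 0], 0], [[0.29, 0.71, 0], 0], [[0.42, 1.04, 0], 0], [[0.54, 1.35, 0], 0], [[0.66, 1.64, 0], 0], [[0.77, 1.9, 0], 0], [[0.87, 2.15, 0], 0], [[0.96, 2.37, 0], 0], [[1.04, 2.58, 0], 0], [[1.11, 2.76, 0], 0], [[1.18, 2.93, 0], 0], [[1.24, 3.07, 0], 0]]
[[[0.05, 0.13, 0], 0], [[0.09, 0.23, 0], 0], [[0.13, 0.33, 0], 0], [[0.16, 0.4, 0], 0], [[0.19, 0.46, 0], 0], [[0.2, 0.51, 0], 0], [[0.22, 0.54, 0], 0], [[0.23, 0.56, 0], 0], [[0.23, 0.58, 0], 0], [[0.24, 0.59, 0], 0], [[0.24, 0.59, 0], 0], [[0.24, 0.59, 0], 0]]
```

{"api": "arm_command", "payload": {
  "motion": [
    [[0,0,0],0],
    [[0,0.01,0],0],
    [[0.01,0.03,0],0],
    [[0.02,0.05,0],0],
    [[0.03,0.08,0],0],
    [[0.05,0.13,0],0],
    [[0.08,0.19,0],0],
    [[0.11,0.26,0],0],
    [[0.14,0.35,0],0],
    [[0.19,0.46,0],0],
    [[0.24,0.59,0],0],
    [[0.3,0.73,0],0]
  ]
}}

```text
clock: 21.05
tcp_pos: [530.0, -160.1, 162.1]
orientation: [0.039, 0.999, -0.0, 0.0]
contact_force: [0.5, 0.3, -2.7]
grip_width: 13.8
```

{"api": "arm_command", "payload": {
  "motion": [
    [[0.06,0.17,0],0],
    [[0.14,0.35,0],0],
    [[0.22,0.55,0],0],
    [[0.31,0.78,0],0],
    [[0.41,1.02,0],0],
    [[0.52,1.28,0],0],
    [[0.63,1.57,0],0],
    [[0.76,1.88,0],0],
    [[0.89,2.21,0],0],
    [[1.03,2.55,0],0],
    [[1.18,2.92,0],0],
    [[1.34,3.31,0],0]
  ]
}}

```text
clock: 22.25
tcp_pos: [543.5, -126.8, 162.0]
orientation: [0.039, 0.999, -0.0, -0.0]
contact_force: [-0.4, -0.2, -2.9]
grip_width: 13.7
```

```bash
python3 ball.py
```

```text
22.25 [ 543.5 -126.8  162. ] [-0.4 -0.2 -2.9] 13.7
side ball 44 [ 541.4 -126.3  126.8]
side lip 56 [548.1 -51.9 134.8] dir 86.5 r 75.0 far 83.6
scene ball 11 [ 545.6 -128.3  126.5]
scene lip 48 [550.  -53.2 136.1] dir 84.9 r 73.9 far 83.0
ball-tcp [-0.  -0.5]
```

{"api": "arm_command", "payload": {
  "motion": [
    [[0.06,0.15,0],0],
    [[0.16,0.4,0],0],
    [[0.28,0.7,0],0],
    [[0.42,1.05,0],0],
    [[0.58,1.45,0],0],
    [[0.75,1.85,0],0],
    [[0.93,2.3,0],0],
    [[1.11,2.75,0],0],
    [[1.29,3.2,0],0],
    [[1.49,3.7,0],0],
    [[1.69,4.2,0],0],
    [[1.89,4.7,0],0]
  ]
}}

```text
clock: 23.55
tcp_pos: [562.4, -79.6, 162.0]
orientation: [0.039, 0.999, -0.0, -0.0]
contact_force: [-0.4, 0.5, -2.4]
grip_width: 13.6
```

{"api": "arm_command", "payload": {
  "motion": [
    [[0.2,0.5,0],0],
    [[0.4,1,0],0],
    [[0.6,1.5,0],0],
    [[0.8,2,0],0],
    [[1,2.5,0],0],
    [[1.2,3,0],0],
    [[1.4,3.5,0],0],
    [[1.6,4,0],0],
    [[1.8,4.5,0],0],
    [[2,5,0],0],
    [[2.2,5.5,0],0],
    [[2.4,6,0],0]
  ]
}}

```text
clock: 24.75
tcp_pos: [586.4, -19.7, 162.0]
orientation: [0.039, 0.999, -0.0, -0.0]
contact_force: [0.4, 0.9, -2.5]
grip_width: 13.8
```

{"api": "arm_command", "payload": {
  "motion": [
    [[0.2,0.5,0],0],
    [[0.4,1,0],0],
    [[0.6,1.5,0],0],
    [[0.81,2,0],0],
    [[1.01,2.5,0],0],
    [[1.19,2.95,0],0],
    [[1.37,3.4,0],0],
    [[1.55,3.85,0],0],
    [[1.73,4.3,0],0],
    [[1.89,4.7,0],0],
    [[2.06,5.1,0],0],
    [[2.22,5.5,0],0]
  ]
}}

```text
clock: 25.95
tcp_pos: [608.6, 35.2, 162.0]
orientation: [0.039, 0.999, -0.0, -0.0]
contact_force: [0.5, 0.3, -3.3]
grip_width: 13.7
```

{"api": "arm_command", "payload": {
  "motion": [
    [[0.16,0.4,0],0],
    [[0.32,0.8,0],0],
    [[0.48,1.2,0],0],
    [[0.62,1.55,0],0],
    [[0.77,1.9,0],0],
    [[0.91,2.25,0],0],
    [[1.03,2.55,0],0],
    [[1.15,2.85,0],0],
    [[1.27,3.15,0],0],
    [[1.37,3.4,0],0],
    [[1.47,3.65,0],0],
    [[1.57,3.9,0],0]
  ]
}}

```text
clock: 27.15
tcp_pos: [624.2, 74.0, 162.0]
orientation: [0.039, 0.999, -0.0, -0.0]
contact_force: [-0.3, 0.4, -2.1]
grip_width: 13.7
```

{"api": "arm_command", "payload": {
  "motion": [
    [[0.08,0.2,0],0],
    [[0.16,0.4,0],0],
    [[0.22,0.55,0],0],
    [[0.28,0.7,0],0],
    [[0.32,0.8,0],0],
    [[0.36,0.9,0],0],
    [[0.4,0.98,0],0],
    [[0.43,1.05,0],0],
    [[0.45,1.1,0],0],
    [[0.47,1.13,0],0],
    [[0.48,1.15,0],0],
    [[0.48,1.16,0],0]
  ]
}}

```text
clock: 28.35
tcp_pos: [629.0, 85.5, 162.0]
orientation: [0.039, 0.999, -0.0, -0.0]
contact_force: [0.4, 1.0, -2.8]
grip_width: 14.0
```

```bash
python3 ball.py; python3 d.py a7 100; python3 pot.py | grep -v block
```

```text
28.35 [629.   85.5 162. ] [ 0.4  1.  -2.8] 14.0
side ball 28 [626.9  87.4 126.7]
side lip 31 [632.3 160.9 134.7] dir 87.4 r 75.5 far 84.3
scene ball 12 [630.4  83.4 126. ]
scene lip 58 [635.7 158.8 136. ] dir 84.8 r 73.6 far 84.9
ball-tcp [-0.3 -0.1]
28.45 [629.   85.5 162.1] [-0.4 -0.2 -2.8] 13.872193596500548
scene [641.44717878 170.84883583] 4337.0 loc 14.498891333337355 7.527825895082982
side [-635.77734375 3982.59375   ] 0.0 loc -2027.3215410507005 3470.427058270413
```

View pics/a7.png

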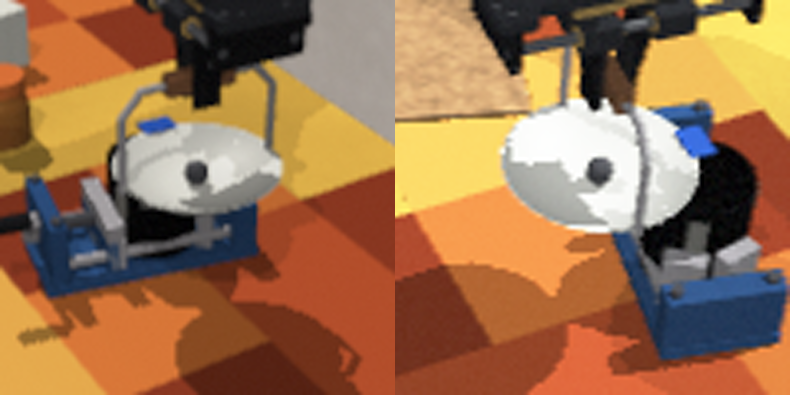

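Picture: the dish is level, the ball is in the middle and the blue lip is over the pot. My pot-centre estimates differ by about 4 mm across the vise, so I overlay candidate rims to decide.

Run:
```python
from h import *
c=camera('scene'); w=camera('wrist')
def ov(c,lo,hi,s):
    im=cv2.resize(c['frame'],None,fx=s,fy=s,interpolation=cv2.INTER_CUBIC)
    im=np.clip(im.astype(int)*2,0,255).astype(np.uint8)
    t=np.linspace(0,2*np.pi,90)
    for p,col in (((635,169),(0,255,0)),((633,164.5),(255,0,255))):
        q=proj(c,np.stack([p[0]+40*np.cos(t),p[1]+40*np.sin(t),97+0*t],-1))*s+s/2
        cv2.polylines(im,[q.astype(int)],True,col,1)
        e=proj(c,[[p[0],p[1],132]])[0]*s+s/2; cv2.circle(im,tuple(e.astype(int)),3,col,-1)
    return im[lo[1]*s:hi[1]*s,lo[0]*s:hi[0]*s]
a=ov(c,(370,165),(435,245),6)
W=cv2.resize(w['frame'],None,fx=1,fy=1)[180:400,150:490]
im=np.zeros((480,800,3),np.uint8); im[:a.shape[0],:a.shape[1]]=a; im[:220,400:740]=W
cv2.imwrite('pics/a8.png',im)
```

```text
(no output)
```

View pics/a8.png

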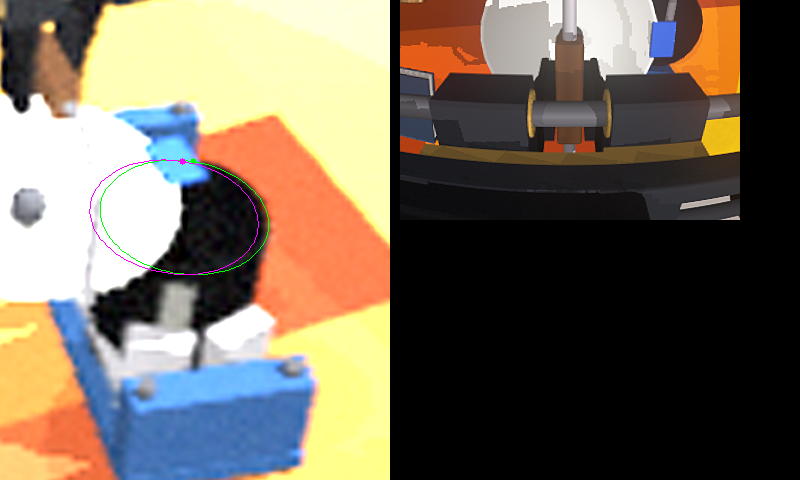

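{"api": "arm_command", "payload": {
  "motion": [
    [[0,-0.01,-0.02],0],
    [[-0.02,-0.04,-0.08],0],
    [[-0.04,-0.08,-0.16],0],
    [[-0.06,-0.12,-0.25],0],
    [[-0.08,-0.16,-0.33],0],
    [[-0.1,-0.19,-0.38],0],
    [[-0.1,-0.2,-0.4],0],
    [[-0.1,-0.2,-0.4],0],
    [[-0.1,-0.2,-0.4],0],
    [[-0.1,-0.2,-0.4],0]
  ]
}}

```text
clock: 29.75
tcp_pos: [628.0, 83.6, 158.1]
orientation: [0.039, 0.999, 0.0, 0.0]
contact_force: [-0.8, 0.5, -3.5]
grip_width: 13.7
```

```bash
python3 ball.py
python3 - <<'E'
from p import *
i=run(); s=observe(); print(s['qvel'].round(3),s['orientation'].round(3),s['contact_force'])
E
```

```text
29.75 [628.   83.6 158.1] [-0.8  0.5 -3.5] 13.7
side ball 29 [626.   85.3 123.2]
side lip 32 [631.  159.3 130.7] dir 87.7 r 75.8 far 85.8
scene ball 12 [629.5  81.1 122.3]
scene lip 57 [635.4 156.5 132.7] dir 84.2 r 73.3 far 83.6
ball-tcp [-0.3 -0.3]
scene knob 0 
rim 62 [-26.6 -21.1  93.5] [ 50.5  44.8 100.1] fit [10.66177399  7.12546137] world [637.61025537 171.25304549]
side knob 77 [-135.5  -37.5   85.3]
rim 14 [-33.4   1.4  93.5] [ 5.9 48.  98.5] fit [6.40056592 6.79452514] world [633.37335941 171.81529598]
[-0.001 -0.    -0.    -0.001  0.001  0.     0.001] [ 0.039  0.999  0.    -0.   ] [ 0.13047224 -0.01152907 -3.01298376]
```

```bash
python3 -c "
from plant import sign_off
print(sign_off())"
```

```text
the job is handed in; nothing more can be done
None
```

The job is handed in at about 30 s on the robot's clock. The pot is clamped, and the arm is still holding the white dish level over it.

- **Clamping:** I turned the crank from about 0.8 to 2.4 rad. It then stopped hard, with about 24 N along the turn at the knob, and it hadn't moved at the last look.
- **Dish:** I lifted it, turned it 90.0° counter-clockwise (by the tool pose), and carried it slowly to the pot. The lip end measures about (634, 168) mm and the pot mouth about (634, 168) mm. The underside is roughly 11 mm above the rim.
- **Ball:** It measured within 2 mm of the dish's middle at every check. The wrist carries about 3 N with no side force, and the arm is still.

**What failed or disagreed:**
- **Missed grasp:** My first grasp closed above the knob. The real fingertips stand about 35–40 mm higher than the stated tool frame gives, so I corrected heights from the camera depth.
- **Pot centre:** The two cameras' outline fits put it up to 3 mm apart. Assuming it sits on the vise's centre line gives about 4 mm lower in y. The final lip position follows the average of the outline fits. The last rim-depth fits, with the dish hiding most of the rim, put it about 3 mm further in y. The outline fit also failed once the dish was in the way.

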